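Set the joint gap of a microscope stage insert and hold it pressed

TASK

Take the blue gauge bar from its stand, lower it on edge into the gap between the metal plate and a green wall of the frame, on a side where the gap is wide enough, and let go of it standing there. Then grip the plate by its orange post and slide it against the gauge until wall, gauge and plate are flush and tight. Finish while still holding the plate pressed there firmly (10 to 20 N), flat on the bed; do not force anything, and leave the other things on the bench where they are.

Things in the scene. Friction and masses are not known exactly. Their poses are not given: they have to be found in the camera images.
- frame: fixed black shallow frame, 150 (x) x 152 (y) mm: bed 6 mm thick, walls 12 mm thick rising to 20 mm above the bench, those at its +y and -y sides green. Inside 126 (x) x 128 (y) mm: the green walls' inner faces are at y = +64 and -64 mm. Origin at the centre of its underside on the bench, z up. Stands left or right on the bench, yaw varies.
- left_wall: green fixed wall of the frame at the frame's +y side, 150 x 12 x 14 mm; origin at the centre of its underside, 70 mm from the frame's centre and 6 mm above the bench; axes as the frame's
- right_wall: the same at the frame's -y side
- plate: loose aluminium plate, 110 (x) x 96 (y) x 12 mm, 0.5 kg, on the frame's bed, up to 10 mm off-centre in y and slightly turned: the two y gaps add up to 32 mm. An orange post 30 (x) x 20 (y) mm stands on its centre, 12 to 52 mm above its underside. Origin: centre of underside, z up. Pressed on the gauge, its centre is 4 mm from the frame's, towards the gauge. Fingers spread over 60 mm in y at the post may hit the gauge.
- gauge: loose blue bar standing on edge, 50 (x, length) x 12 (y, thickness) x 60 mm high, 0.2 kg. Origin at the centre of its underside, z up; half turns are alike. Starts upright in the stand, underside 6 mm above the bench, upper 38 mm clear of the rim; on the frame's bed its underside is again 6 mm above the bench. It stands alone but topples if knocked.
- stand: fixed white stand for the gauge, foot 90 x 60 x 5 mm, with an upright pocket: inside 54 (its x) x 16 (its y) mm, floor 6 mm and rim 28 mm above the bench, walls 6 mm. Origin at the centre of its underside. Stands on the side of the bench opposite the frame.
- red_gauge: bystander: loose red bar 50 x 22 x 22 mm, lying on the bench; too thick for the job; origin at the centre of its underside
- slide_tray: bystander: loose low yellow tray 70 x 40 x 18 mm; origin at the centre of its underside
- beaker: bystander: loose glass beaker, 66 mm across, 85 mm high; origin at the centre of its underside
- stain_jar: bystander: loose amber jar, 56 mm across, 90 mm high; origin at the centre of its underside
- slide_box: bystander: loose open white box 120 x 90 x 35 mm; origin at the centre of its underside
- pen_mug: bystander: loose blue mug, 76 mm across, 90 mm high; origin at the centre of its underside
Not all that is in view belongs to the job. Of the things like the gauge, leave any that is purple; of the rest the smaller one is meant.

How it is judged (in metres and radians):
On the way, in this order (a step that is already met when the one before it is completed fails the run):
1. the gauge, held in the fingers, is down between plate and green wall (foot less than 8 mm above the bed) (((y of gauge in the frame of frame between 0.038 and 0.063 m and x of gauge in the frame of plate between -0.032 and 0.032 m and z of gauge in the frame of frame below 0.014 m and angle between gauge's own z axis and vertical below 0.09 rad and angle between the x axis of gauge and the x axis of frame, either way round below 0.12 rad) or (y of gauge in the frame of frame between -0.063 and -0.038 m and x of gauge in the frame of plate between -0.032 and 0.032 m and z of gauge in the frame of frame below 0.014 m and angle between gauge's own z axis and vertical below 0.09 rad and angle between the x axis of gauge and the x axis of frame, either way round below 0.12 rad)) and contact force between the fingers and gauge above 0.5 N), for 0.05 s.
2. the gauge stands on the bed in the gap, upright, and is let go (((y of gauge in the frame of frame between 0.038 and 0.063 m and x of gauge in the frame of plate between -0.032 and 0.032 m and z of gauge in the frame of frame below 0.009 m and angle between gauge's own z axis and vertical below 0.09 rad and angle between the x axis of gauge and the x axis of frame, either way round below 0.12 rad) or (y of gauge in the frame of frame between -0.063 and -0.038 m and x of gauge in the frame of plate between -0.032 and 0.032 m and z of gauge in the frame of frame below 0.009 m and angle between gauge's own z axis and vertical below 0.09 rad and angle between the x axis of gauge and the x axis of frame, either way round below 0.12 rad)) and contact force between the fingers and gauge below 0.1 N), for 0.2 s.
At the end, for the whole second after the job is handed in: Fingers hold the plate; plate presses gauge and gauge presses green wall, over 2 N each; both down on the bed (3 mm), plate tilted under 2 and gauge under 3 degrees, square to frame and each other within 2.3 degrees; gauge within the plate's length, not touched by fingers; all at rest (((y of gauge in the frame of frame between 0.055 and 0.061 m and contact force between gauge and left_wall above 2 N and y of plate in the frame of frame between 0.0015 and 0.0065 m) or (y of gauge in the frame of frame between -0.061 and -0.055 m and contact force between gauge and right_wall above 2 N and y of plate in the frame of frame between -0.0065 and -0.0015 m)) and contact force between plate and gauge above 2 N and contact force between the fingers and plate above 1 N and contact force between the fingers and gauge below 0.1 N and x of gauge in the frame of plate between -0.032 and 0.032 m and z of each of gauge, plate in the frame of frame below 0.009 m and angle between gauge's own z axis and vertical below 0.05 rad and angle between the x axis of each of gauge, plate and the x axis of frame, either way round below 0.04 rad and angle between the x axis of gauge and the x axis of plate, either way round below 0.04 rad and angle between plate's own z axis and vertical below 0.035 rad and linear speed of each of plate, gauge below 0.01 m/s); the arm keeps its last pose, push and grip.
It fails at once if the gauge or plate is forced (over 60 N) (contact force between any of gauge, plate and frame above 60 N or contact force between gauge and plate above 60 N).
It fails at once if a bystander is moved by more than 30 mm (distance of any of red_gauge, slide_tray, beaker, stain_jar, slide_box, pen_mug from where it was at the start of the episode above 0.03 m).
It also fails if it takes over 54 s, if anything falls off the work surface, if the arm or the gripper's body presses on something with over 40 N, if the wrist force passes 120 N, or if a joint passes its speed limit or range.

ROBOT

A 6-joint arm with a two-finger parallel gripper is mounted at the origin on the work surface. World frame = base frame: x ahead of the robot, y to its left, z up, the work surface at z = 0. Lengths are in m, angles in degrees, forces in N, time in s.
With the tool pointing down it reaches from about 0.35 to 1 m from the base axis. Payload 7.1 kg.
Tool frame: the origin (TCP) lies between the finger pads; the fingertips stand 19 mm ahead of it and the grasp point (between the pads) is the TCP; z points along the fingers, y is the direction in which the jaws open and shut (so a half turn about z gives the same grasp; the last joint's range is limited). The gripper opens to 85 mm and grips with 20 to 120 N. Pads are 22 mm wide; open, the fingers measure 114 mm over their backs; the gripper's body (76 mm by 85 mm) begins 54 mm behind the grasp point. The pads swing forward as they close: fully open they stand 13 mm farther back than shut.
Start: joints at [73.109, 24.242, 93.386, -0, 62.372, -1.089], TCP at [0.17, 0.601, 0.25] pointing down, gripper open.
Joint ranges: [-172.04, 172.04], [-51.8, 120.97], [4.93, 147.93], [-75.15, 255.16], [6.16, 154.13], [-145.62, 145.62]. Speed limits (degrees/s): [136.94, 136.94, 172.46, 180, 180, 180].

INTERFACE

Orientations are given as [roll, pitch, yaw] about the fixed x, y, z axes, in that order (R = Rz(yaw) Ry(pitch) Rx(roll)).
In Python, from bench import r gives the robot as it stands.
- The arm moves only by the tool step_arm, never from a script. Its argument "moves" is one flat list of numbers, 4 for each row, row after row: the shift along the world's x, y, z in units of 50 cm (1.0 is 50 cm), then the turn about the world's z in units of 180 degrees (1.0 is 180 degrees). A call has 1 to 5 rows; each row is the pose to reach, as a shift and turn from the pose commanded when the call began, turning the shorter way round; what a row does not reach only later rows make up. A row lasts 1/12 s, in which the tool goes at most 41.7 mm and 7.16 degrees, less where a joint would pass 70% of its speed; a pose out of reach is approached as far as the arm can. A call with a number of a shift or a turn outside -1 to 1 is refused whole. A call with a gripper value outside its range is refused whole. "jaw" is the closure, from -1 (fully open) to 1 (shut), so that 0 is half open, set as the call begins (left out, the last holds). The fingers move at their own pace and stop on an object; "newtons" is the grip in N (left out, the last holds). Time passes only in rows, so rows that repeat a pose let the fingers close. It gives the time, the measured TCP pose, the force and the opening at its end, in the units of the state.
- r.get_state(): the state, without advancing time (a new reading comes with each control period).
- r.capture(name): name is "scene" or "top" or "wrist"; returns the picture (480x640x3 uint8, red, green, blue); there is no depth.
- r.calibration(name): a dict with "fx", "fy", "cx", "cy" (pixels), "R" (3x3) and "t" (3): a world point X has camera coordinates R X + t. Camera axes: x right, y down, z forward; pixel columns grow to the right and rows downward; lengths in m; the calibration is good to about 2 mm. A picture is of the moment at which its call begins: read the wrist's pose just before it. calibration takes no time and is no camera call; for the wrist camera it gives the pose at the moment of the call.
- r.finish_job(): hands the job in, once; it reports no verdict.
The state is a dict: "time": time; "qpos": joint angles; "joint_vel": joint speeds; "joint_efforts": joint torques, N m; "eef_pos": TCP position; "tool_rot": TCP orientation; "ft_force": force on the tool from outside, world axes, zero at the start; "wrist_torque": the same for the moment, N m; "width": opening from 0.0 (shut) to 1.0 (fully open).
Only numpy, scipy, OpenCV 4.12 (cv2) and the standard library are available. Lean on these libraries where they do the work, as an engineer would, in place of code of your own. Each camera call takes 0.05 s, during which the arm holds its last target. There are 200 camera calls.

## Working session

There is one attempt and no reset: what is moved stays moved. The work goes in short steps, Python scripts to look and compute and a tool call to move; the robot and the scene stay as the last step left them, time stands still between calls to the robot, and variables do not carry over. Pictures are saved under pics/ and viewed, about 8 in all and at most 12, crops included, and the job is handed in when it is done.

Besides the shell and the picture viewer there is one more tool, called after "Request:" as name(argument=value, ...) on one line, values as JSON. step_arm: Moves the arm, as the interface text tells. Shifts and turns lie within -1 to 1; 1 stands for 50 cm of shift or 180 degrees of turn. Its arguments: {"type":"object","properties":{"moves":{"type":"array"},"jaw":{"type":"number"},"newtons":{"type":"number"}},"required":["moves"]}

```bash
mkdir -p pics; ls; python3 - <<'E'
from bench import r
import cv2
print(r.get_state())
for n in("scene","top"):
    im=r.capture(n); cv2.imwrite(f"pics/{n}0.png",im[:,:,::-1]); c=r.calibration(n); print(n,c)
a=cv2.imread("pics/scene0.png");b=cv2.imread("pics/top0.png")
E
```

```text
pics
{'time': 0.0, 'qpos': array([ 7.31091757e+01,  2.42840095e+01,  9.34334901e+01,  7.82265579e-04,
        6.23720760e+01, -1.08971952e+00]), 'joint_vel': array([ 0.04617213, -0.02702698,  0.09524384,  0.0602808 ,  0.06377629,
       -0.03415686]), 'joint_efforts': array([-1.76132260e-03, -5.57387531e+01, -2.81736481e+01, -6.93699963e-05,
        7.32476969e-03,  2.41504404e-05]), 'eef_pos': array([0.1700149 , 0.60087597, 0.24953616]), 'tool_rot': array([-1.79910454e+02, -2.39593024e-03,  1.64198530e+02]), 'ft_force': array([-0.28628658,  0.17954775, -0.51681313]), 'wrist_torque': array([-0.0587883 , -0.05484704, -0.00934366]), 'width': 1.0035911181930688}
scene {'fx': 496.69983942006564, 'fy': 496.69983942006564, 'cx': 319.1835726515098, 'cy': 236.9535926005995, 'R': array([[-0.13754302,  0.99035182,  0.01688734],
       [ 0.66770365,  0.10529891, -0.73694232],
       [-0.73161038, -0.09008553, -0.67574466]]), 't': array([ 0.09090892, -0.33282708,  1.63004243])}
top {'fx': 454.5458924773213, 'fy': 454.5458924773213, 'cx': 324.2530654075119, 'cy': 240.568767823237, 'R': array([[-0.006799  , -0.99974027,  0.02175228],
       [-0.99810903,  0.00545575, -0.06122587],
       [ 0.06109129, -0.02212743, -0.99788688]]), 't': array([-0.0098876 ,  0.54841702,  1.04297083])}
```

View pics/top0.png

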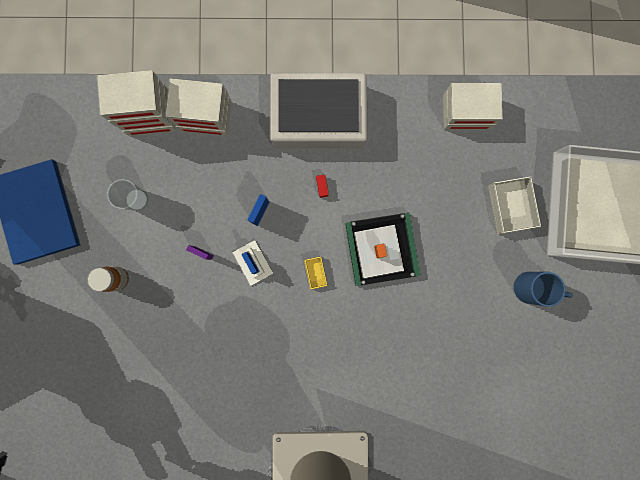

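View pics/scene0.png

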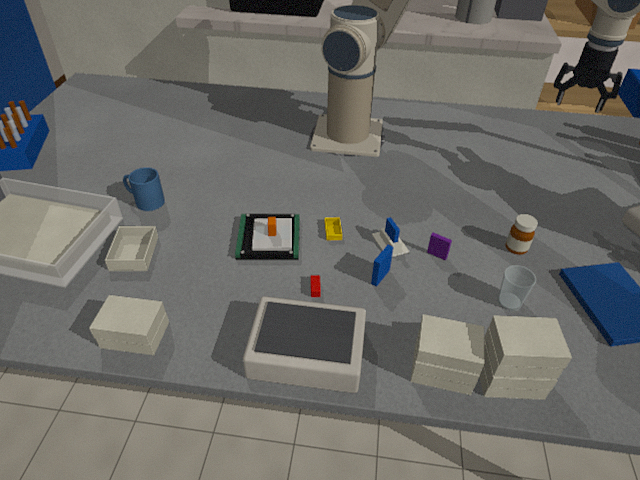

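Top view: three bars look alike. One is blue in the white stand (250,262), one is a larger free-standing blue bar (258,209), and one is purple (199,252). The smaller blue bar in the stand fits; purple is excluded, and the free-standing one is larger and not in the stand. The frame is at about (381,250) and the post at (380,251). Next I'll measure and take an enlarged crop.

```bash
cat > h.py <<'E'
import numpy as np, cv2
from bench import r
def pts(c,uv,z):
    uv=np.atleast_2d(np.asarray(uv,float)); R,t=np.array(c["R"]),np.array(c["t"])
    d=np.c_[(uv[:,0]-c["cx"])/c["fx"],(uv[:,1]-c["cy"])/c["fy"],np.ones(len(uv))]@R
    o=-R.T@t; s=(z-o[2])/d[:,2]; return (o+d*s[:,None])[:,:2]
def px(c,X):
    p=np.array(c["R"])@np.array(X)+np.array(c["t"]); return c["fx"]*p[0]/p[2]+c["cx"],c["fy"]*p[1]/p[2]+c["cy"]
def mask(im,lo,hi):
    return cv2.inRange(cv2.cvtColor(im,cv2.COLOR_RGB2HSV),lo,hi)
def blobs(m,amin):
    cs,_=cv2.findContours(m,cv2.RETR_EXTERNAL,cv2.CHAIN_APPROX_NONE)
    return sorted([c[:,0,:] for c in cs if cv2.contourArea(c)>amin],key=lambda c:-len(c))
def rect(xy): # centre mm, sizes mm, angle deg of long side
    (cx,cy),_,_=rr=cv2.minAreaRect((xy*1000).astype(np.float32)); b=cv2.boxPoints(rr)
    e1,e2=b[1]-b[0],b[2]-b[1]; l=e1 if np.hypot(*e1)>np.hypot(*e2) else e2
    return np.round([cx,cy,max(np.hypot(*e1),np.hypot(*e2)),min(np.hypot(*e1),np.hypot(*e2)),np.degrees(np.arctan2(l[1],l[0]))%180],1)
COL=dict(green=((60,80,40),(90,255,255),.020),blue=((105,150,50),(125,255,255),.066),orange=((5,150,120),(18,255,255),.058),white=((0,0,150),(180,40,255),.018))
def show(n,im,c,amin,box=None):
    for k,(lo,hi,z) in COL.items():
        m=mask(im,lo,hi)
        if box: mm=np.zeros_like(m); mm[box[1]:box[3],box[0]:box[2]]=255; m&=mm
        for b in blobs(m,amin): print(n,k,"px",b.mean(0).round(),"rect",rect(pts(c,b,z)))
E
python3 - <<'E'
from h import *
im=cv2.imread("pics/top0.png")[:,:,::-1].copy(); c=r.calibration("top")
show("top",im,c,15,(180,170,440,310))
cr=cv2.resize(im[180:300,180:430],None,fx=3.2,fy=3.2,interpolation=cv2.INTER_CUBIC)
cv2.imwrite("pics/crop0.png",cr[:,:,::-1])
E
```

```text
top green px [353. 253.] rect [518.1 -79.3 148.5  12.6   8.6]
top green px [411. 244.] rect [ 539.1 -216.4  148.    14.3    8.7]
top blue px [258. 210.] rect [615.9 133.5  66.   24.9 153.7]
top blue px [250. 263.] rect [496.4 154.3  51.   13.4  33.6]
top orange px [380. 250.] rect [ 522.9 -137.8   28.6   22.5   10.5]
top white px [379. 251.] rect [ 523.4 -140.3  108.8   95.7   10.3]
top white px [252. 263.] rect [498.4 154.3  88.7  59.9  28.9]
```

View pics/crop0.png

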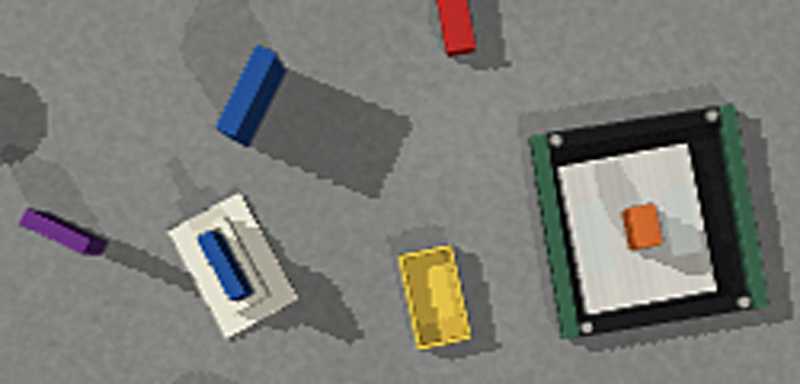

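The crop shows the upright blue bar in the stand pocket, the tray between stand and frame, and the plate shifted towards the left wall. The wide gap is therefore on the right (-y) side, about 24 mm. I'm moving over the gauge.

Request:
step_arm(moves=[0.218,-0.298,-0.02,-0.194,0.218,-0.298,-0.02,-0.194,0.218,-0.298,-0.02,-0.194,0.218,-0.298,-0.02,-0.194,0.218,-0.298,-0.02,-0.194], jaw=0)

```text
time: 0.52
eef_pos: [0.2804, 0.4484, 0.2395]
tool_rot: [-179.9, 0.1, 128.8]
ft_force: [0.4, 0.9, -0.1]
width: 0.501
```

Request:
step_arm(moves=[0.218,-0.298,-0.02,-0.194,0.218,-0.298,-0.02,-0.194,0.218,-0.298,-0.02,-0.194,0.218,-0.298,-0.02,-0.194,0.218,-0.298,-0.02,-0.194])

```text
time: 0.93
eef_pos: [0.3896, 0.2999, 0.2299]
tool_rot: [-180.0, 0.1, 93.9]
ft_force: [-1.0, 0.3, 0.3]
width: 0.5
```

Request:
step_arm(moves=[0.218,-0.298,-0.02,-0.194,0.218,-0.298,-0.02,-0.194,0.218,-0.298,-0.02,-0.194,0.218,-0.298,-0.02,-0.194,0.218,-0.298,-0.02,-0.194])

```text
time: 1.35
eef_pos: [0.4993, 0.1509, 0.2201]
tool_rot: [179.9, 0.0, 59.0]
ft_force: [0.5, 0.0, -0.7]
width: 0.502
```

Request:
step_arm(moves=[0,0,-0.04,-0.155,0,0,-0.04,-0.155,0,0,-0.04,-0.155,0,0,-0.04,-0.155,0,0,-0.04,-0.155])

```text
time: 1.77
eef_pos: [0.4969, 0.1541, 0.1999]
tool_rot: [-180.0, 0.1, 31.3]
ft_force: [-0.1, 1.0, -0.8]
width: 0.502
```

```bash
python3 - <<'E'
from h import *
c=r.calibration("wrist"); im=r.capture("wrist"); cv2.imwrite("pics/w1.png",im[:,:,::-1])
s=r.get_state(); print(s["eef_pos"],s["tool_rot"]); print("cam",-np.array(c["R"]).T@c["t"])
show("w",im,c,200)
c=r.calibration("wrist")
print("tcp ground px",px(c,[*s["eef_pos"][:2],.066]))
E
```

```text
[0.4969807  0.15424055 0.20001936] [-1.79989545e+02  3.75305813e-02  3.16528265e+01]
cam [0.5561781  0.1909917  0.32406642]
w green px [590. 319.] rect [533.6 -71.5 114.7  22.2   8.9]
w blue px [451.  73.] rect [614.9 139.5  78.2  18.9 153.8]
w blue px [314. 214.] rect [504.6 161.1  44.6  11.1  31. ]
w orange px [635. 379.] rect [518.9 -96.1  32.   10.6  43.3]
w white px [305. 226.] rect [462.8 151.6 518.  345.5 121.4]
w white px [615. 368.] rect [ 504.2 -113.2  137.4   62.5   43.3]
w white px [157. 467.] rect [230.6 154.6  46.7  21.9 176.1]
tcp ground px (np.float64(318.12670105504503), np.float64(233.60858963598068))
```

View pics/w1.png

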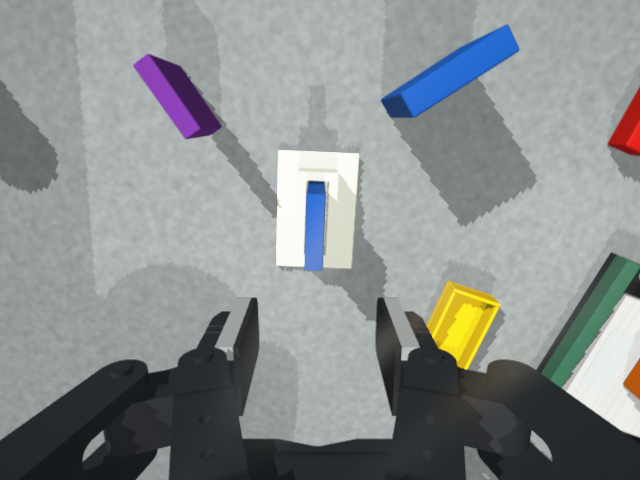

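Wrist view: the gauge's top face runs from about (316,194) to (314,270), with a dark end face above it. The purple bar and the big blue bar stay clear of the fingers. I'll refine using only the bright top face.

```bash
python3 - <<'E'
from h import *
c=r.calibration("wrist"); im=cv2.imread("pics/w1.png")[:,:,::-1].copy()
hsv=cv2.cvtColor(im,cv2.COLOR_RGB2HSV); print([tuple(hsv[y,315]) for y in(180,185,190,194,198,205,230,260)])
m=mask(im,(100,120,130),(125,255,255)); m[:,:290]=0;m[:,345:]=0;m[:150]=0;m[290:]=0
for b in blobs(m,100):
    print(b.min(0),b.max(0),rect(pts(c,b,.066)))
print(r.get_state()["eef_pos"],r.get_state()["tool_rot"])
E
```

```text
[(np.uint8(75), np.uint8(10), np.uint8(206)), (np.uint8(109), np.uint8(195), np.uint8(157)), (np.uint8(108), np.uint8(189), np.uint8(158)), (np.uint8(109), np.uint8(193), np.uint8(200)), (np.uint8(109), np.uint8(192), np.uint8(216)), (np.uint8(109), np.uint8(185), np.uint8(216)), (np.uint8(110), np.uint8(159), np.uint8(217)), (np.uint8(110), np.uint8(139), np.uint8(213))]
[305 183] [324 269] [499.1 158.3  55.5  11.4  29.5]
[0.4969807  0.15424055 0.20001936] [-1.79989545e+02  3.75305813e-02  3.16528265e+01]
```

Request:
step_arm(moves=[0,0.0044,-0.1,-0.012,0,0.0044,-0.15,-0.012,0,0.0044,-0.2,-0.012,0,0.0044,-0.2,-0.012,0,0.0044,-0.2,-0.012])

```text
time: 2.23
eef_pos: [0.4963, 0.1564, 0.0996]
tool_rot: [-180.0, 0.2, 29.5]
ft_force: [-0.1, 0.7, 0.6]
width: 0.501
```

```bash
python3 - <<'E'
from h import *
c=r.calibration("wrist"); im=r.capture("wrist"); cv2.imwrite("pics/w2.png",im[:,:,::-1])
hsv=cv2.cvtColor(im,cv2.COLOR_RGB2HSV)
m=mask(im,(100,100,180),(125,255,255)); m[:,:250]=0;m[:,390:]=0
for b in blobs(m,100):
    print(b.min(0),b.max(0),rect(pts(c,b,.066)))
print(r.get_state()["eef_pos"],r.get_state()["tool_rot"])
E
```

```text
[305 239] [333 352] [496.7 156.6  49.   11.   29.1]
[0.49749887 0.15673014 0.10085743] [-1.79998284e+02  1.63210545e-03  2.94904012e+01]
```

Request:
step_arm(moves=[0,0,-0.04,0,0,0,-0.08,0,0,0,-0.1,0,0,0,-0.1,0,0,0,-0.1,0])

```text
time: 2.7
eef_pos: [0.4978, 0.1567, 0.0513]
tool_rot: [180.0, -0.1, 29.4]
ft_force: [0.5, -0.5, 0.1]
width: 0.499
```

Request:
step_arm(moves=[0,0,0,0,0,0,0,0,0,0,0,0,0,0,0,0,0,0,0,0], jaw=1, newtons=40)

```text
time: 3.12
eef_pos: [0.498, 0.1568, 0.0515]
tool_rot: [180.0, -0.1, 29.4]
ft_force: [-1.1, -0.8, 7.9]
width: 0.137
```

Request:
step_arm(moves=[0,0,0,0,0,0,0,0,0,0,0.02,0,0,0,0.04,0,0,0,0.06,0])

```text
time: 3.53
eef_pos: [0.4971, 0.1565, 0.0814]
tool_rot: [-180.0, 0.0, 29.4]
ft_force: [0.3, -0.1, -2.5]
width: 0.136
```

Request:
step_arm(moves=[0,0,0.07,0,0,0,0.14,0,0.018,-0.08,0.16,-0.025,0.027,-0.16,0.16,-0.05,0.036,-0.24,0.16,-0.058])

```text
time: 3.95
eef_pos: [0.5161, 0.0358, 0.1628]
tool_rot: [179.9, -0.2, 18.9]
ft_force: [0.9, 0.4, -2.8]
width: 0.133
```

Request:
step_arm(moves=[0.01,-0.08,0,-0.02,0.02,-0.16,0,-0.04,0.03,-0.24,0,-0.05,0.035,-0.32,0,-0.055,0.0376,-0.4,0,-0.0573])

```text
time: 4.37
eef_pos: [0.5339, -0.1655, 0.1615]
tool_rot: [180.0, -0.1, 8.6]
ft_force: [1.5, -0.2, -2.0]
width: 0.136
```

Request:
step_arm(moves=[0,-0.04,0,0,0,-0.0764,0,0,0,-0.0764,0,0,0,-0.0764,0,0,0,-0.0764,0,0])

```text
time: 4.78
eef_pos: [0.5336, -0.201, 0.1607]
tool_rot: [-180.0, 0.0, 8.6]
ft_force: [-0.8, 0.5, -1.3]
width: 0.137
```

```bash
python3 - <<'E'
from h import *
c=r.calibration("wrist"); im=r.capture("wrist"); cv2.imwrite("pics/w3.png",im[:,:,::-1])
show("w",im,c,200)
print(r.get_state()["eef_pos"],r.get_state()["tool_rot"])
E
```

```text
w green px [128. 218.] rect [516.8 -81.9 148.8  16.9   8.8]
w green px [344. 199.] rect [ 551.9 -215.   119.8   12.2    9.3]
w blue px [319. 349.] rect [ 474.6 -209.8  124.2   24.     8.7]
w orange px [209. 245.] rect [ 526.3 -142.2   36.5   25.5    8.7]
w white px [292. 205.] rect [ 529.2 -179.7  477.5  301.4  105.1]
w white px [220. 226.] rect [ 521.9 -139.6  110.2   95.8   10.4]
w white px [329. 435.] rect [ 378.1 -234.3   41.6   21.8  142.9]
w white px [155. 435.] rect [ 357.9 -103.7   37.4    9.2  137.2]
w white px [479. 435.] rect [ 395.  -345.9   37.5    9.2   59.8]
[ 0.53373782 -0.20063561  0.16062206] [-1.79979644e+02  1.20558093e-02  8.66226771e+00]
```

View pics/w3.png

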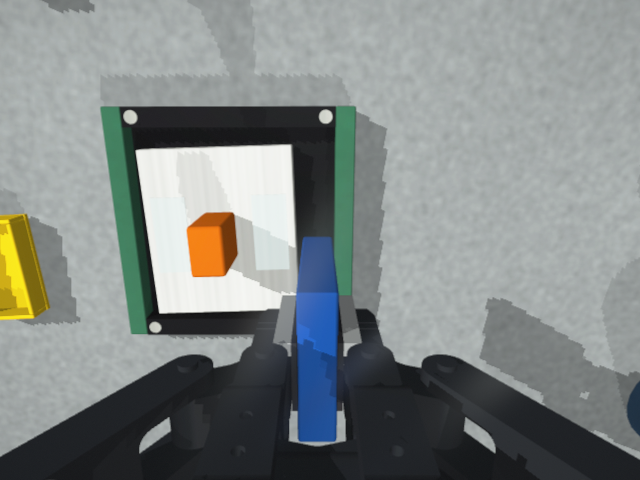

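The wrist view agrees with the top view. The gauge hangs over the right gap, with the plate edge at column ~295 and the inner wall edge at ~336. Lowering.

Request:
step_arm(moves=[0,0,-0.05,0,0,0,-0.1,0,0,0,-0.15,0,0,0,-0.18,0,0,0,-0.2,0])

```text
time: 5.25
eef_pos: [0.5331, -0.1999, 0.0586]
tool_rot: [-179.9, 0.1, 8.7]
ft_force: [-0.5, -0.6, -1.7]
width: 0.135
```

Request:
step_arm(moves=[0,0,-0.006,0,0,0,-0.012,0,0,0,-0.016,0,0,0,-0.016,0,0,0,-0.016,0])

```text
time: 5.67
eef_pos: [0.5345, -0.2018, 0.0531]
tool_rot: [180.0, -0.1, 8.6]
ft_force: [-0.2, 0.2, -1.7]
width: 0.137
```

Request:
step_arm(moves=[0,0,-0.001,0,0,0,-0.002,0,0,0,-0.002,0,0,0,-0.002,0])

```text
time: 6.0
eef_pos: [0.5341, -0.2018, 0.0516]
tool_rot: [180.0, -0.0, 8.6]
ft_force: [0.6, 0.2, -0.0]
width: 0.132
```

Request:
step_arm(moves=[0,0,-0.001,0,0,0,-0.002,0,0,0,-0.002,0,0,0,-0.002,0])

```text
time: 6.33
eef_pos: [0.5341, -0.2018, 0.0515]
tool_rot: [180.0, -0.0, 8.6]
ft_force: [-3.2, 1.8, 11.0]
width: 0.135
```

On the bed. I'll relax slightly and let go.

Request:
step_arm(moves=[0,0,0.0016,0,0,0,0.0016,0,0,0,0.0016,0])

```text
time: 6.58
eef_pos: [0.5342, -0.2018, 0.0516]
tool_rot: [180.0, -0.0, 8.6]
ft_force: [-2.2, 0.3, 5.9]
width: 0.136
```

Request:
step_arm(moves=[0,0,0,0,0,0,0,0,0,0,0,0,0,0,0,0,0,0,0,0], jaw=0.3)

```text
time: 7.0
eef_pos: [0.5339, -0.2016, 0.051]
tool_rot: [-180.0, 0.0, 8.6]
ft_force: [-0.2, -0.9, -0.2]
width: 0.35
```

Request:
step_arm(moves=[0,0,0.04,0,0,0,0.1,0,0,0,0.18,0,0,0,0.24,0,0,0,0.24,0])

```text
time: 7.42
eef_pos: [0.5374, -0.203, 0.1772]
tool_rot: [179.7, -0.5, 8.6]
ft_force: [1.9, -0.7, 0.2]
width: 0.348
```

```bash
python3 - <<'E'
from h import *
c=r.calibration("wrist"); im=r.capture("wrist"); cv2.imwrite("pics/w4.png",im[:,:,::-1])
COL["blue"]=((100,100,180),(125,255,255),.066)
show("w",im,c,200)
print(r.get_state()["eef_pos"],r.get_state()["tool_rot"])
E
```

```text
w green px [134. 220.] rect [517.1 -82.  147.9  16.5   8.7]
w green px [337. 221.] rect [ 537.5 -217.   148.3   12.2    8.8]
w blue px [313. 252.] rect [ 532.4 -201.6   48.5   10.8    8.9]
w orange px [211. 244.] rect [ 526.3 -142.2   35.9   24.9    8.6]
w white px [284. 191.] rect [ 540.  -176.6  501.1  306.9  106.8]
w white px [222. 230.] rect [ 521.9 -139.8  110.1   95.8   10.4]
w white px [317. 392.] rect [ 408.8 -223.4   99.7   96.1    8.5]
w white px [461. 470.] rect [ 352.  -348.5   34.    12.9   49.9]
w white px [173. 470.] rect [ 318.4 -121.2   33.6   12.9  147.3]
w white px [514. 439.] rect [ 387.7 -386.6   35.7    8.4   57. ]
w white px [120. 439.] rect [341.8 -74.6  34.4   8.3 139.8]
[ 0.53610215 -0.20247289  0.17458355] [179.79445287  -0.34690775   8.6283131 ]
```

View pics/w4.png

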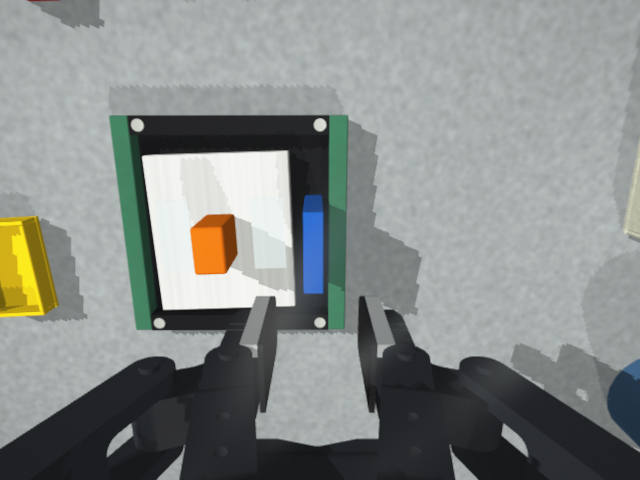

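The gauge stands upright in the gap at (313,245), clear of both sides, and the plate is undisturbed. Next is the orange post.

Request:
step_arm(moves=[-0.012,0.062,0,0.01,-0.024,0.124,0,0.01,-0.024,0.124,-0.06,0.01,-0.024,0.124,-0.12,0.01,-0.024,0.124,-0.12,0.01], jaw=0.05)

```text
time: 7.88
eef_pos: [0.5179, -0.1379, 0.1059]
tool_rot: [-179.7, 0.5, 10.5]
ft_force: [-1.0, 0.1, -0.1]
width: 0.474
```

```bash
python3 - <<'E'
from h import *
c=r.calibration("wrist"); im=r.capture("wrist"); cv2.imwrite("pics/w5.png",im[:,:,::-1])
hsv=cv2.cvtColor(im,cv2.COLOR_RGB2HSV); m=mask(im,*COL["orange"][:2]); b=blobs(m,200)[0]
v=hsv[:,:,2][m>0]; print(np.percentile(v,[5,25,50,75,95]))
t=np.percentile(v,[5,95]).mean()
for lo in(t,): 
    mm=(m>0)&(hsv[:,:,2]>lo)
    for b in blobs(mm.astype(np.uint8)*255,100): print("bright",b.min(0),b.max(0),rect(pts(c,b,.058)))
    mm=(m>0)&(hsv[:,:,2]<=lo)
    for b in blobs(mm.astype(np.uint8)*255,100): print("dark",b.min(0),b.max(0))
s=r.get_state();print(s["eef_pos"],s["tool_rot"],px(c,[*s["eef_pos"][:2],.058]))
E
```

```text
[179. 238. 243. 244. 244.]
bright [302 244] [345 307] [ 522.  -139.5   29.1   18.4   10.2]
dark [302 223] [328 243]
[ 0.51914324 -0.13857706  0.10797901] [-179.79825544    0.40219273   10.45131477] (np.float64(320.0549661677571), np.float64(281.9121815460882))
```

Request:
step_arm(moves=[0,0,-0.05,0,0,0,-0.1,0,0,0,-0.12,0,0,0,-0.12,0,0,0,-0.12,0])

```text
time: 8.35
eef_pos: [0.5221, -0.1399, 0.0516]
tool_rot: [-180.0, 0.0, 10.4]
ft_force: [0.7, -0.6, 0.0]
width: 0.472
```

Request:
step_arm(moves=[0,0,-0.01,0,0,0,-0.018,0,0,0,-0.018,0,0,0,-0.018,0])

```text
time: 8.68
eef_pos: [0.5222, -0.1397, 0.0425]
tool_rot: [180.0, -0.0, 10.4]
ft_force: [0.0, -0.2, -0.3]
width: 0.479
```

Request:
step_arm(moves=[0,0,0,0,0,0,0,0,0,0,0,0,0,0,0,0,0,0,0,0], jaw=1, newtons=60)

```text
time: 9.1
eef_pos: [0.5223, -0.1398, 0.0426]
tool_rot: [180.0, -0.0, 10.4]
ft_force: [-2.0, 0.6, 5.5]
width: 0.224
```

Request:
step_arm(moves=[0,0,0,0,0,0,0,0])

```text
time: 9.27
eef_pos: [0.5223, -0.1398, 0.0426]
tool_rot: [180.0, -0.0, 10.4]
ft_force: [-0.4, -0.5, 5.2]
width: 0.225
```

Request:
step_arm(moves=[0.0005,-0.003,0,-0.003,0.001,-0.006,0,-0.006,0.0014,-0.009,0,-0.0094,0.0019,-0.012,0,-0.0094,0.0024,-0.0158,0,-0.0094])

```text
time: 9.68
eef_pos: [0.5232, -0.1467, 0.0426]
tool_rot: [-179.9, -0.0, 8.7]
ft_force: [-0.5, 6.6, 8.2]
width: 0.224
```

Request:
step_arm(moves=[0.0002,-0.001,0,0,0.0003,-0.002,0,0,0.0005,-0.003,0,0,0.0006,-0.004,0,0,0.0006,-0.004,0,0])

```text
time: 10.1
eef_pos: [0.5235, -0.1487, 0.0426]
tool_rot: [-180.0, -0.0, 8.7]
ft_force: [-1.0, 5.6, 7.9]
width: 0.225
```

Request:
step_arm(moves=[0.0002,-0.001,0,0,0.0003,-0.002,0,0,0.0003,-0.002,0,0,0.0003,-0.002,0,0])

```text
time: 10.43
eef_pos: [0.5236, -0.1496, 0.0426]
tool_rot: [-179.9, -0.0, 8.7]
ft_force: [-0.6, 6.9, 7.7]
width: 0.23
```

Request:
step_arm(moves=[0.0002,-0.001,0,0,0.0003,-0.002,0,0,0.0005,-0.003,0,0,0.0005,-0.003,0,0])

```text
time: 10.77
eef_pos: [0.5238, -0.151, 0.0426]
tool_rot: [-179.9, 0.0, 8.7]
ft_force: [-0.9, 7.2, 8.8]
width: 0.221
```

Request:
step_arm(moves=[0.0002,-0.001,0,0,0.0003,-0.002,0,0,0.0003,-0.002,0,0,0.0003,-0.002,0,0])

```text
time: 11.1
eef_pos: [0.5239, -0.152, 0.0426]
tool_rot: [-179.9, 0.0, 8.7]
ft_force: [-1.4, 7.5, 8.4]
width: 0.223
```

```bash
python3 - <<'E'
from h import *
c=r.calibration("wrist"); im=r.capture("wrist"); cv2.imwrite("pics/w6.png",im[:,:,::-1])
COL["blue"]=((100,100,180),(125,255,255),.066)
show("w",im,c,400)
s=r.get_state();print(s["eef_pos"],s["tool_rot"],s["ft_force"])
E
```

```text
w green px [118. 229.] rect [536.6 -78.8 109.7  17.    8.8]
w green px [508. 173.] rect [ 580.5 -208.3   62.4   16.6    8.8]
w blue px [523. 334.] rect [ 545.4 -202.9   23.5   11.4    8.8]
w orange px [314. 340.] rect [ 530.7 -150.6   42.9   19.3    9.7]
w white px [310. 147.] rect [ 557.5 -148.8  245.5  156.2  102.8]
w white px [317. 254.] rect [ 538.5 -149.4   95.8   80.9   98.8]
w white px [317. 420.] rect [ 475.1 -159.4   35.    11.2   98.8]
w white px [486. 107.] rect [ 604.5 -196.3    8.     8.    14.7]
w white px [130. 107.] rect [586.5 -79.    8.    7.6  98.8]
[ 0.52398041 -0.15203608  0.04263711] [-1.79939191e+02  2.20693541e-03  8.72790795e+00] [-0.78748124  7.76235436  8.69704675]
```

View pics/w6.png

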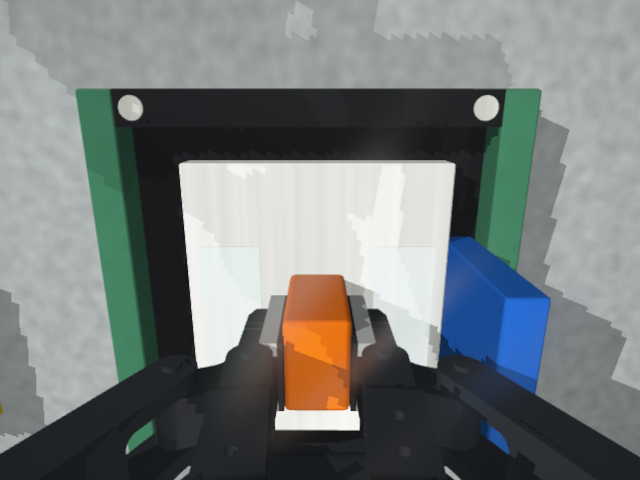

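The plate is square (8.8°) and the upright gauge is against its edge. The wall is about 1 mm away, so I'll press in fine steps.

Request:
step_arm(moves=[0.0001,-0.0005,0,0,0.0002,-0.001,0,0,0.0002,-0.001,0,0,0.0002,-0.001,0,0])

```text
time: 11.48
eef_pos: [0.524, -0.1525, 0.0426]
tool_rot: [-179.9, 0.0, 8.7]
ft_force: [-2.5, 7.0, 8.6]
width: 0.221
```

Request:
step_arm(moves=[0.0001,-0.0005,0,0,0.0002,-0.001,0,0,0.0002,-0.001,0,0,0.0002,-0.001,0,0])

```text
time: 11.82
eef_pos: [0.5241, -0.153, 0.0426]
tool_rot: [-179.9, 0.0, 8.7]
ft_force: [-1.7, 7.4, 8.3]
width: 0.224
```

Request:
step_arm(moves=[0.0001,-0.0005,0,0,0.0002,-0.001,0,0,0.0002,-0.001,0,0])

```text
time: 12.07
eef_pos: [0.5241, -0.1531, 0.0426]
tool_rot: [-179.9, 0.0, 8.7]
ft_force: [-1.2, 9.2, 9.9]
width: 0.224
```

Request:
step_arm(moves=[0.0001,-0.0005,0,0,0.0002,-0.001,0,0,0.0002,-0.001,0,0])

```text
time: 12.32
eef_pos: [0.5242, -0.1532, 0.0427]
tool_rot: [-179.9, 0.0, 8.7]
ft_force: [-1.3, 13.0, 10.5]
width: 0.226
```

Contact with the wall (force rising without motion). One more small increment.

Request:
step_arm(moves=[0.0001,-0.0007,0,0,0.0002,-0.0014,0,0,0.0002,-0.0014,0,0,0.0002,-0.0014,0,0,0.0002,-0.0014,0,0])

```text
time: 12.73
eef_pos: [0.5241, -0.1532, 0.0427]
tool_rot: [-179.8, 0.0, 8.7]
ft_force: [-0.1, 18.1, 11.9]
width: 0.226
```

Request:
step_arm(moves=[0,0,0,0,0,0,0,0,0,0,0,0,0,0,0,0,0,0,0,0])

```text
time: 13.15
eef_pos: [0.5241, -0.1532, 0.0427]
tool_rot: [-179.8, 0.0, 8.7]
ft_force: [-0.3, 17.0, 11.4]
width: 0.227
```

```bash
python3 - <<'E'
from h import *
c=r.calibration("wrist"); im=r.capture("wrist"); cv2.imwrite("pics/w7.png",im[:,:,::-1])
COL["blue"]=((100,100,180),(125,255,255),.066)
show("w",im,c,400)
s=r.get_state();print(s["eef_pos"],s["tool_rot"],s["ft_force"],s["width"])
E
```

```text
w green px [115. 229.] rect [536.  -78.9 110.8  17.1   8.8]
w green px [505. 172.] rect [ 580.9 -208.3   61.6   16.5    8.7]
w blue px [522. 335.] rect [ 545.5 -204.    23.8   11.4    8.8]
w orange px [314. 340.] rect [ 530.9 -151.7   42.9   19.3    8.9]
w white px [310. 147.] rect [ 557.5 -149.8  245.7  156.5  102.8]
w white px [316. 254.] rect [ 538.6 -150.4   95.8   81.    98.8]
w white px [317. 419.] rect [ 475.1 -160.5   35.    11.3   98.9]
w white px [482. 107.] rect [ 604.5 -196.3    7.8    7.6   14.5]
w white px [126. 107.] rect [586.5 -79.    7.8   7.6  98.8]
[ 0.52413302 -0.15324588  0.04269053] [-1.79829193e+02  4.45480322e-02  8.71286435e+00] [-1.2939579  16.65684345 11.78989977] 0.22317647094559787
```

View pics/w7.png

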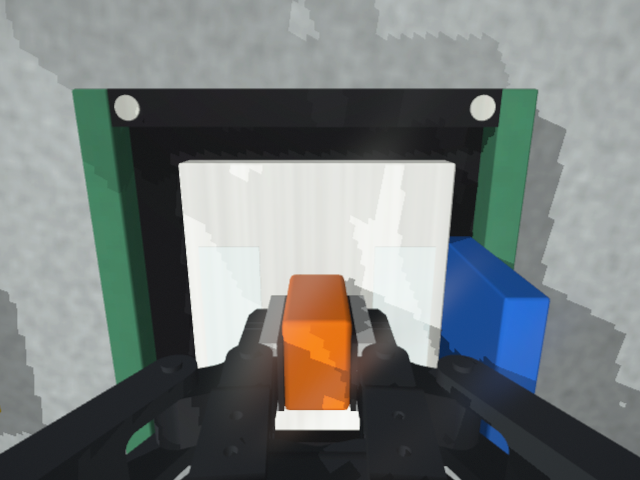

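Wall, gauge and plate are flush (all at about 8.8°), the gauge is upright, and the push is steady at 17 N. Handing in.

```bash
python3 -c "
from bench import r
print(r.finish_job()); print(r.get_state()['ft_force'])"
```

```text
the job is handed in; nothing more can be done
None
the job is handed in; nothing more can be done
```

The job is handed in; no verdict came back. I took the smaller blue bar from the stand, stood it on edge in the wide gap (about 24 mm) at the right (-y) green wall, and let go. I then gripped the plate by its orange post, turned it square and slid it against the gauge until the force rose with no further movement.

- **Press force:** the last reading was about 17 N sideways, steady at rest, with about 12 N of downward push. About 7 N of the sideways push is sliding friction, so roughly 10 N should reach the gauge and wall. I did not measure that contact force directly.
- **Position and angle:** wall, gauge and plate all read about 8.8° from the camera. The plate centre came out about 4.7 mm from the frame centre towards the gauge, against a nominal 4 mm; that is within limits and about the calibration error.
- **Gauge and bench:** the gauge looked upright and the fingers were clear of it in the last picture. I took the arm nowhere near the bystanders, but did not check their positions with a final overview picture.
- **Time:** the job took about 13 s of the 54 s allowed. No check failed.

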